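Turn the lino block face up on the registration board

ROBOT

A 6-joint arm with a two-finger parallel gripper is mounted at the origin on a cart in front of the work surface, level with it; the furniture and walls round the work are solid. World frame = base frame: x ahead of the robot, y to its left, z up, the work surface at z = 0. Lengths are in m, angles in rad, forces in N, time in s.
With the tool pointing down it reaches from about 0.375 to 0.9 m from the base axis. Payload 3.1 kg.
Tool frame: the origin (TCP) lies between the finger pads; the fingertips stand 19 mm ahead of it and the grasp point (between the pads) is the TCP; z points along the fingers, y is the line along which they close (so a half turn about z gives the same grasp; the last joint's range is limited). The gripper opens to 85 mm and grips with 20 to 120 N. Pads are 22 mm wide; open, the fingers measure 114 mm over their backs; the gripper's body (76 mm by 85 mm) begins 54 mm behind the grasp point. The pads swing forward as they close: fully open they stand 13 mm farther back than shut.
Start: joints at [1.129, 0.527, 1.433, -0, 1.181, -0.178], TCP at [0.163, 0.603, 0.25] pointing down, gripper open.
Joint ranges: [-3.08, 3.08], [-0.75, 2.2], [0.22, 2.44], [-1.43, 4.57], [0, 2.65], [-2.85, 2.85]. Speed limits (rad/s): [2.79, 2.79, 3.14, 3.14, 3.14, 3.14].

INTERFACE

Orientations are given as a 3x3 rotation matrix whose columns are the frame's x, y, z axes.
In Python, from rig import sense, get_image, sign_off gives the robot as it stands.
- The arm moves only by the tool apply_moves, never from a script. Its argument "moves" is a list of rows, each an object with "dp": the shift along the tool's x, y, z in cm, a list of three; "rot": the turn, a rotation vector about the tool's x, y, z in rad, a list of three; "claw": the finger opening in cm, from 0 to 8.54. In form: [{"dp": [dx, dy, dz], "rot": [rx, ry, rz], "claw": claw}, ...]. A call has 1 to 12 rows; each row shifts and turns the commanded pose from where the row before left it, along the tool's axes as they then stand; what a row does not reach is not made up. A row lasts 1/10 s, in which the tool goes at most 50 mm and 8.59 degrees, less where a joint would pass 70% of its speed; a pose out of reach is approached as far as the arm can. A call is refused whole if a number of a shift passes 5 or a number of a turn 0.15, either way. A call with a gripper value outside its range is refused whole. The fingers move at their own pace and stop on an object; "squeeze" is the grip in N (left out, the last holds). Time passes only in rows, so rows that do not move let the fingers close. It gives the time, the measured TCP pose, the force, the opening and the grip force at its end, in the units of the state.
- sense(): the state, without advancing time (a new reading comes with each control period).
- get_image(name): name is "scene" or "side" or "wrist"; returns a dict with "image" (400x640x3 uint8, red, green, blue), "fov_y" (degrees; the focal length in pixels is half the picture's height over the tangent of half this angle, whatever the lens; pixels are square), "cx", "cy" (the principal point, pixels), "view" (4x4, takes a point from world to camera coordinates). Camera axes: x right, y down, z forward; pixel columns grow to the right and rows downward; lengths in m; the calibration is good to about 2 mm. A picture is of the moment at which its call begins. There is no depth.
- sign_off(): hands the job in; it is judged then, once.
The state is a dict: "t": time; "qpos": joint angles; "joint_vel": joint speeds; "effort": joint torques, N m; "tool_pos": TCP position; "tcp_rot": TCP orientation; "wrist_force": force on the tool from outside, world axes, zero at the start; "moment": the same for the moment, N m; "grip_width": finger opening in m; "finger_force": force on a finger pad.
Only numpy, scipy, OpenCV 4.12 (cv2) and the standard library are available. Lean on these libraries where they do the work, as an engineer would, in place of code of your own. Each camera call takes 0.05 s, during which the arm holds its last target. There are 200 camera calls.

TASK

The lino block lies carved face down on the worktop in front of the low registration board. Without picking it up, push it with the fingertips against the board's front edge until it tips up on that edge and flips over onto the board, carved face up; then push it square and flush against the fence at the back of the board, and let go. Leave the ink tin, baren, gouge and scraper around it where they are.

Things in the scene. Friction and masses are not known exactly. Their poses are not given: they have to be found in the camera images.
- board: Registration board, fixed: a plywood base 140 mm deep (its x), 200 mm wide (y), 7 mm thick, with a hardwood fence along its whole far side, 16 mm thick and 22 mm high above the base. Its front edge, toward the robot, is a square step. Origin: centre of the underside, on the worktop. x points from front edge to fence, y along the edge, z up. It may stand turned by up to 0.25 rad.
- board_edge (a point): Middle of the top of the board's front edge, 7 mm above the worktop; the edge runs along the board's y. Axes as the board's. A block pivoted up on it is past its balance from about 1.44 rad of tilt and settles standing by itself; pressing on hard after that kicks it back.
- fence_face (a point): Foot of the fence's near face at mid width, on the board's top (7 mm above the worktop), 124 mm behind the front edge. Axes as the board's.
- block: Loose mounted lino block, a slab 70 mm (its x) by 100 mm (y) by 28 mm thick (z), 0.1 to 0.18 kg: pale plywood on one side, dark carved lino on the other. Origin: centre of the carved face; z points from there to the plywood, so up at the start. It starts flat on the worktop, a 100 mm side within 0.15 rad of the board's edge and 20 to 40 mm before it. Its friction is about 0.5 to 0.7.
- block_center (a point): Centre of the block's volume, 14 mm from either face. Axes as the block's. Pivoted on the board's edge (a fingertip bearing on its near face from some 12 mm up, pressing forward with about 10 N and moving in an arc up and forward about the edge) it comes to stand on its 28 mm side on the board; dragged or pushed forward at the top it falls over, face up, well short of the fence.
- tin: Loose round ink tin, 71 mm across and 53 mm high, left of the board. Origin: centre of the underside. To be left alone.
- baren: Loose baren, a black disc 100 mm across with a wooden strap handle, 40 mm high, right of the board. Origin: centre of the underside. To be left alone.
- gouge: Loose gouge with a pear-shaped wooden handle, 108x25x19 mm, lying on the worktop right of the block. Origin: centre of the underside. To be left alone.
- scraper: Loose scraper with a wooden handle, 150x45x13 mm, lying on the worktop left of the block. Origin: centre of the underside. To be left alone.
Mind the look-alikes: they are no part of the job. Leave any green look-alike of the block alone. What is shaped like the board but purple is not meant.

How it is judged:
By the outcome, as a careful person would: the job done as asked, in the order asked, and still so for the second after the job is handed in, with the robot touching nothing.
It also fails if it takes over 72 s, if anything falls off the work surface, if the arm or the gripper's body presses on something with over 40 N, if the wrist force passes 120 N, or if a joint passes its speed limit or range.

## Working session

There is one attempt and no reset: what is moved stays moved. The work goes in short steps, Python scripts to look and compute and a tool call to move; the robot and the scene stay as the last step left them, time stands still between calls to the robot, and variables do not carry over. Pictures are saved under pics/ and viewed, at most 10 in all, crops included, and the job is handed in when it is done.

Besides the shell and the picture viewer there is one more tool, called after "Call:" as name(argument=value, ...), one argument or row to a line, values as JSON. apply_moves: Moves the arm, as the interface text tells. Its arguments: {"type":"object","properties":{"moves":{"type":"array","items":{"type":"object","properties":{"dp":{"type":"array","items":{"type":"number"}},"rot":{"type":"array","items":{"type":"number"}},"claw":{"type":"number"}}}},"squeeze":{"type":"number"}},"required":["moves"]}

```bash
mkdir -p pics; ls; python3 - <<'E'
from rig import sense,get_image
import cv2,numpy as np
ims=[]
for n in ["scene","side"]:
    g=get_image(n);im=cv2.cvtColor(g["image"],cv2.COLOR_RGB2BGR);cv2.imwrite(f"pics/{n}0.png",im)
    print(n,g["fov_y"],g["cx"],g["cy"],np.round(g["view"],3).tolist())
s=sense();print(s["t"],s["tool_pos"],np.round(s["tcp_rot"],3).tolist())
E
```

```text
pics
scene 46.05694611961648 323.3134029665328 198.65301902423366 [[0.643, -0.765, 0.02, -0.264], [-0.324, -0.296, -0.898, 0.246], [0.694, 0.571, -0.439, 1.047], [0.0, 0.0, 0.0, 1.0]]
side 55.77348919051987 320.9521532573382 198.9276882442299 [[1.0, 0.026, -0.016, -0.53], [-0.0, -0.508, -0.861, 0.125], [-0.031, 0.861, -0.508, 1.06], [0.0, 0.0, 0.0, 1.0]]
0.1 [0.16269261 0.60281663 0.24942714] [[-0.965, 0.261, -0.001], [0.261, 0.965, -0.002], [0.0, -0.002, -1.0]]
```

View pics/scene0.png

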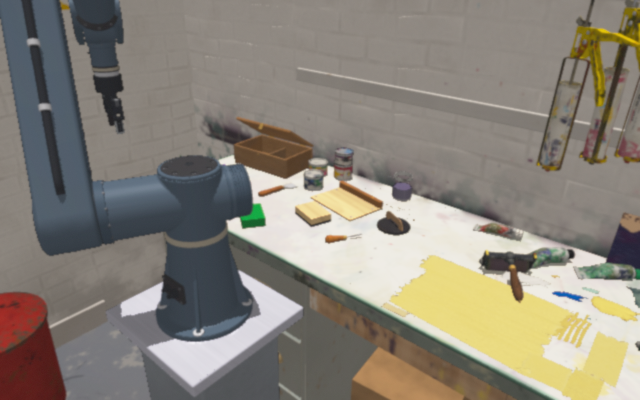

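View pics/side0.png

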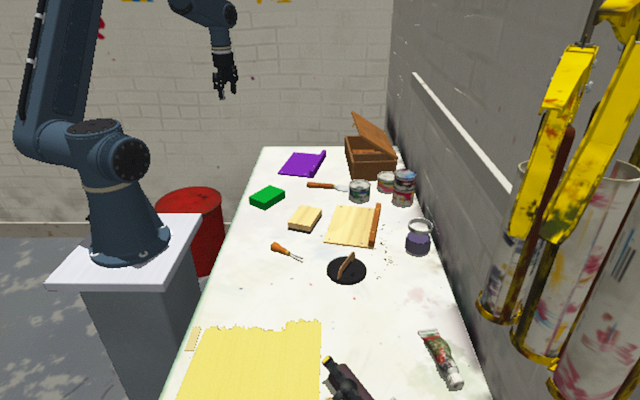

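The side view shows the pale block at (305,218), the plywood board at (350,226) and its fence at (375,226). The look-alikes are the green block at (267,197) and the purple board at (302,163). The yellow sheets at the bottom are neither. I choose the pale block and the plywood board, and check them with a close crop.

```bash
cat > h.py <<'E'
import numpy as np,cv2
from rig import sense,get_image
def cam(n):
    g=get_image(n); g["V"]=np.array(g["view"]); g["f"]=g["image"].shape[0]/2/np.tan(np.radians(g["fov_y"])/2); return g
def ray(g,uv,z):
    R,t=g["V"][:3,:3],g["V"][:3,3]; c=-R.T@t
    d=R.T@np.array([(uv[0]-g["cx"])/g["f"],(uv[1]-g["cy"])/g["f"],1]); return c+d*(z-c[2])/d[2]
def proj(g,p):
    q=g["V"][:3,:3]@np.array(p)+g["V"][:3,3]; return np.array([g["cx"]+g["f"]*q[0]/q[2],g["cy"]+g["f"]*q[1]/q[2]])
def crop(g,x0,y0,x1,y1,k,name):
    im=cv2.cvtColor(g["image"],cv2.COLOR_RGB2BGR)[y0:y1,x0:x1]; cv2.imwrite("pics/"+name,cv2.resize(im,None,fx=k,fy=k,interpolation=cv2.INTER_NEAREST))
E
python3 - <<'E'
from h import *
g=cam("side");crop(g,280,165,410,265,6,"side1.png")
hsv=cv2.cvtColor(g["image"],cv2.COLOR_RGB2HSV)
for p in [(305,215),(350,226),(375,226),(300,228),(330,250)]: print(p,hsv[p[1],p[0]])
m=cv2.inRange(hsv,(12,55,120),(32,255,255)); m[:,:280]=0;m[:,410:]=0;m[:195]=0;m[265:]=0
cs,_=cv2.findContours(m,0,2)
for c in cs:
    if cv2.contourArea(c)>100:
        a=cv2.approxPolyDP(c,2.5,True)[:,0]; print(cv2.contourArea(c),a.tolist())
E
```

```text
(305, 215) [ 24  96 246]
(350, 226) [ 25  85 251]
(375, 226) [ 14 188 174]
(300, 228) [ 20 124 132]
(330, 250) [ 60   3 236]
537.5 [[301, 205], [288, 221], [288, 227], [310, 230], [321, 209]]
1781.5 [[380, 203], [376, 203], [373, 209], [337, 205], [323, 241], [368, 248], [368, 241], [375, 237]]
```

View pics/side1.png

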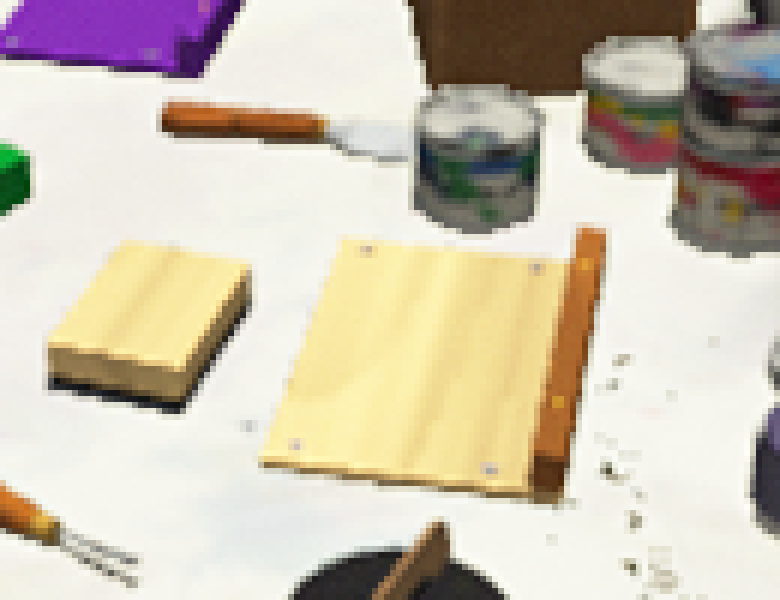

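The crop (6x, offset 280,165) shows the block's plywood top with corners near (118,240), (250,264), (185,368) and (48,345), and a dark lino underside. The board's front edge runs from (342,238) to (262,460) and the fence foot from (575,262) to (533,488).

```bash
python3 - <<'E'
from h import *
g=cam("side")
P=lambda q,z:ray(g,(280-0.5+q[0]/6,165-0.5+q[1]/6),z)
B=[P(q,.028) for q in [(119,241),(250,264),(184,369),(48,346)]]
print("block",np.round(B,4).tolist(),[round(np.linalg.norm(B[i]-B[i-1]),3) for i in range(4)])
c=sum(B)/4; print("c",c)
for a,b in[(0,3),(1,2)]: d=B[a]-B[b];print("yaw y-axis",np.arctan2(-d[0],d[1]))
for a,b in[(1,0),(2,3)]: d=B[a]-B[b];print("yaw x",np.arctan2(d[1],d[0]))
E0,E1=P((342,238),.007),P((262,461),.007); F0,F1=P((575,262),.007),P((533,489),.007)
for a,b in((E0,E1),(F0,F1)):
    d=a-b;print("edge",a,b,np.linalg.norm(d),np.arctan2(-d[0],d[1]))
d=(F0+F1-E0-E1)/2;print(np.linalg.norm(d),np.arctan2(d[1],d[0]))
# refine with scene view
s=cam("scene");crop(s,290,175,390,245,8,"sc1.png")
for p in B: print("scene",(proj(s,p)-[290,175])*8)
for p in (E0,E1,F0,F1): print("scene board",(proj(s,p)-[290,175])*8)
E
```

```text
block [[0.4589, 0.1624, 0.028], [0.5272, 0.14, 0.028], [0.4984, 0.0465, 0.028], [0.4321, 0.0657, 0.028]] [np.float64(0.1), np.float64(0.072), np.float64(0.098), np.float64(0.069)]
c [0.47913408 0.1036504  0.028     ]
yaw y-axis -0.27062947354843164
yaw y-axis -0.2981202343899716
yaw x -0.3163703447353422
yaw x -0.2809874159194791
edge [0.57441577 0.19986071 0.007     ] [0.53591743 0.00284284 0.007     ] 0.2007440240854295 -0.19297376520843634
edge [0.69597666 0.17575484 0.007     ] [ 0.65840943 -0.01736289  0.007     ] 0.19673777605404608 -0.19213064438420227
0.12402150040369773 -0.17960895102845975
scene [ 25.28691898 250.29985721]
scene [186.06498791 209.38418059]
scene [323.92760971 309.38423462]
scene [168.05964848 355.96686897]
scene board [151.72594067 174.15400512]
scene board [475.21573092 360.64829935]
scene board [380.23687266 100.10072797]
scene board [702.89691847 266.98734559]
```

View pics/sc1.png

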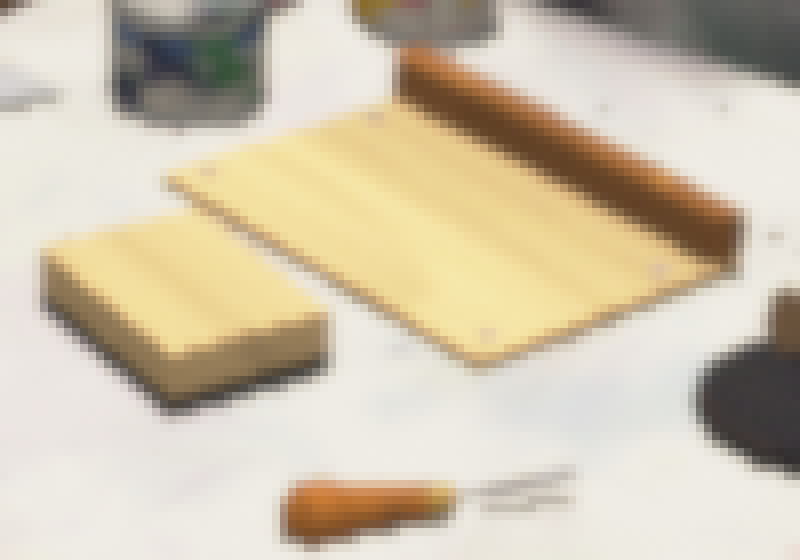

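The scene crop agrees with the side measurement to about 2 mm. The block top is at (45,250) to (328,312) and the board edge runs from (165,178) to (480,362). Next I check the neighbours near the approach and move.

```bash
cat >> h.py <<'E'
YB=-0.19; EM=np.array([.5555,.1015]); xb=np.array([np.cos(YB),np.sin(YB)]); yb=np.array([-xb[1],xb[0]])
def tb(p): d=np.array(p)[:2]-EM; return np.round([d@xb*1000,d@yb*1000],1)
def st():
    s=sense(); R=np.array(s["tcp_rot"]); f=np.array(s["wrist_force"])
    print("t",s["t"],"TCP board mm",tb(s["tool_pos"]),"z",round(s["tool_pos"][2]*1000,1),"yawerr",round(np.arctan2(-R[0,1],R[1,1])-YB,3),"F fwd/lat/up",np.round([f[:2]@xb,f[:2]@yb,f[2]],2),"w",round(s["grip_width"],4)); return s
E
python3 - <<'E'
from h import *
g=cam("side");hsv=cv2.cvtColor(g["image"],cv2.COLOR_RGB2HSV)
for n,lo,hi in(("green",(50,120,60),(75,255,255)),("gouge",(5,120,80),(16,255,255))):
    m=cv2.inRange(hsv,lo,hi); m[:150]=0;m[275:]=0;m[:,:240]=0;m[:,330:]=0
    if n=="gouge": m[:230]=0
    p=cv2.findNonZero(m)[:,0]; h=cv2.convexHull(p)[:,0]; q=np.array([ray(g,x,.012 if n=="gouge" else .02)[:2] for x in h]); print(n,q.min(0),q.max(0),[tb(x).tolist() for x in q[::3]])
st()
E
```

```text
green [0.28930329 0.14976185] [0.40391118 0.29820547] [[-171.9, 91.0], [-207.8, 9.2], [-253.1, 24.6], [-284.4, 69.4], [-261.2, 128.5], [-210.0, 145.4]]
gouge [ 0.3951701  -0.05504447] [ 0.43554586 -0.00752129] [[-90.6, -163.9], [-124.6, -170.7], [-130.6, -136.1], [-91.9, -159.8]]
t 0.3 TCP board mm [-480.3  418.5] z 250.0 yawerr -0.074 F fwd/lat/up [ 0.55 -0.18 -0.34] w 0.0856
```

Call:
apply_moves(
  moves=[
    {"dp": [0, 0, 1], "rot": [0, 0, -0.074], "claw": 4},
    {"dp": [-2.8, -3.58, 0.8], "claw": 4},
    {"dp": [-2.8, -3.58, 0.8], "claw": 4},
    {"dp": [-2.8, -3.58, 0.8], "claw": 4},
    {"dp": [-2.8, -3.58, 0.8], "claw": 4},
    {"dp": [-2.8, -3.58, 0.8], "claw": 4},
    {"dp": [-2.8, -3.58, 0.8], "claw": 4},
    {"dp": [-2.8, -3.58, 0.8], "claw": 4},
    {"dp": [-2.8, -3.58, 0.8], "claw": 4},
    {"dp": [-2.8, -3.58, 0.8], "claw": 4},
    {"dp": [-2.8, -3.58, 0.8], "claw": 4},
    {"dp": [-2.8, -3.58, 0.8], "claw": 4},
  ],
)

```text
invalid input at $.moves[1]: expected keys dp, rot, claw
```

Call:
apply_moves(
  moves=[
    {"dp": [0, 0, 1], "rot": [0, 0, -0.074], "claw": 4},
    {"dp": [-2.8, -3.58, 0.8], "rot": [0, 0, 0], "claw": 4},
    {"dp": [-2.8, -3.58, 0.8], "rot": [0, 0, 0], "claw": 4},
    {"dp": [-2.8, -3.58, 0.8], "rot": [0, 0, 0], "claw": 4},
    {"dp": [-2.8, -3.58, 0.8], "rot": [0, 0, 0], "claw": 4},
    {"dp": [-2.8, -3.58, 0.8], "rot": [0, 0, 0], "claw": 4},
    {"dp": [-2.8, -3.58, 0.8], "rot": [0, 0, 0], "claw": 4},
    {"dp": [-2.8, -3.58, 0.8], "rot": [0, 0, 0], "claw": 4},
    {"dp": [-2.8, -3.58, 0.8], "rot": [0, 0, 0], "claw": 4},
    {"dp": [-2.8, -3.58, 0.8], "rot": [0, 0, 0], "claw": 4},
    {"dp": [-2.8, -3.58, 0.8], "rot": [0, 0, 0], "claw": 4},
    {"dp": [-2.8, -3.58, 0.8], "rot": [0, 0, 0], "claw": 4},
  ],
)

```text
t: 1.5
tool_pos: [0.3921, 0.1569, 0.1523]
tcp_rot: [[-0.982, 0.189, 0.001], [0.189, 0.982, 0.0], [-0.001, 0.0, -1.0]]
wrist_force: [0.4, 0.1, -0.8]
grip_width: 0.04
finger_force: 0.0
```

```bash
python3 -c "
from h import *
st()"
```

```text
t 1.5 TCP board mm [-170.9   23.5] z 152.3 yawerr 0.0 F fwd/lat/up [ 0.34  0.19 -0.84] w 0.04
```

Call:
apply_moves(
  moves=[
    {"dp": [-2.7, -3.5, 0], "rot": [0, 0, 0], "claw": 4},
    {"dp": [0, 0, 4], "rot": [0, 0, 0], "claw": 4},
    {"dp": [0, 0, 4], "rot": [0, 0, 0], "claw": 4},
    {"dp": [0, 0, 3], "rot": [0, 0, 0], "claw": 4},
    {"dp": [0, 0, 1], "rot": [0, 0, 0], "claw": 4},
    {"dp": [0, 0, 0], "rot": [0, 0, 0], "claw": 4},
  ],
)

```text
t: 2.1
tool_pos: [0.4106, 0.119, 0.0313]
tcp_rot: [[-0.982, 0.189, -0.003], [0.189, 0.982, -0.0], [0.003, -0.001, -1.0]]
wrist_force: [-0.3, -0.3, 1.0]
grip_width: 0.0401
finger_force: 0.0
```

```bash
python3 -c "
from h import *
st(); g=cam('wrist'); crop(g,0,0,640,400,1,'w1.png'); print(np.round(g['V'],3).tolist(),g['fov_y'])"
```

```text
t 2.1 TCP board mm [-145.6  -10.1] z 31.3 yawerr 0.0 F fwd/lat/up [-0.27 -0.34  1.04] w 0.0401
[[0.189, 0.982, -0.001, -0.193], [0.941, -0.181, 0.285, -0.339], [0.28, -0.055, -0.959, 0.062], [0.0, 0.0, 0.0, 1.0]] 67.35446161162719
```

View pics/w1.png

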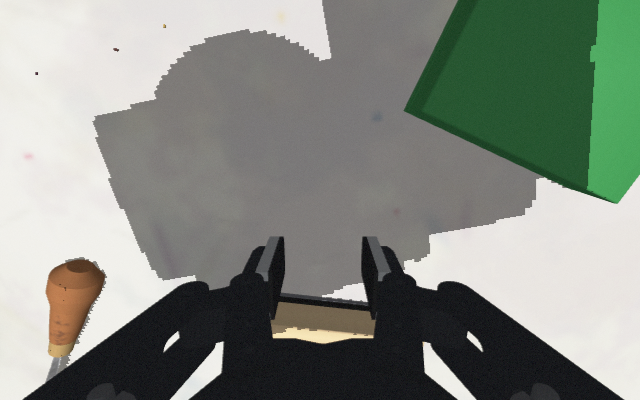

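The wrist picture shows both fingers behind the block's near face (270–378, 300–330), clear of the green block (405,110) and the gouge (75,300). I touch down gently to find the tip height.

Call:
apply_moves(
  moves=[
    {"dp": [0, 0, 0.5], "rot": [0, 0, 0], "claw": 4},
    {"dp": [0, 0, 0.5], "rot": [0, 0, 0], "claw": 4},
    {"dp": [0, 0, 0], "rot": [0, 0, 0], "claw": 4},
  ],
)

```text
t: 2.45
tool_pos: [0.4114, 0.1192, 0.0227]
tcp_rot: [[-0.982, 0.188, 0.001], [0.188, 0.982, 0.0], [-0.001, 0.0, -1.0]]
wrist_force: [-0.2, 0.1, 0.1]
grip_width: 0.0399
finger_force: 0.0
```

Call:
apply_moves(
  moves=[
    {"dp": [0, 0, 0.2], "rot": [0, 0, 0], "claw": 4},
    {"dp": [0, 0, 0.1], "rot": [0, 0, 0], "claw": 4},
  ],
)

```text
t: 2.65
tool_pos: [0.4112, 0.1191, 0.0195]
tcp_rot: [[-0.982, 0.189, 0.001], [0.189, 0.982, 0.0], [-0.001, 0.0, -1.0]]
wrist_force: [-0.0, -0.3, 0.1]
grip_width: 0.0401
finger_force: 0.0
```

Call:
apply_moves(
  moves=[
    {"dp": [0, 0, 0.1], "rot": [0, 0, 0], "claw": 4},
    {"dp": [0, 0, 0.1], "rot": [0, 0, 0], "claw": 4},
  ],
)

```text
t: 2.85
tool_pos: [0.411, 0.1191, 0.0175]
tcp_rot: [[-0.982, 0.189, 0.0], [0.189, 0.982, -0.0], [-0.0, 0.0, -1.0]]
wrist_force: [-1.0, -0.7, 19.1]
grip_width: 0.0403
finger_force: 9.5
```

Call:
apply_moves(
  moves=[
    {"dp": [0, -0.1, -1.35], "rot": [0, 0, 0], "claw": 4},
    {"dp": [-1, 0, 0], "rot": [0, 0, 0], "claw": 4},
    {"dp": [-0.6, 0, 0], "rot": [0, 0, 0], "claw": 4},
    {"dp": [-0.5, 0, 0], "rot": [0, 0, 0], "claw": 4},
    {"dp": [-0.5, 0, 0], "rot": [0, 0, 0], "claw": 4},
    {"dp": [-0.5, 0, 0], "rot": [0, 0, 0], "claw": 4},
    {"dp": [-0.5, 0, 0], "rot": [0, 0, 0], "claw": 4},
    {"dp": [-0.5, 0, 0], "rot": [0, 0, 0], "claw": 4},
    {"dp": [-0.5, 0, 0], "rot": [0, 0, 0], "claw": 4},
    {"dp": [-0.5, 0, 0], "rot": [0, 0, 0], "claw": 4},
    {"dp": [-0.4, 0, 0], "rot": [0, 0, 0], "claw": 4},
    {"dp": [0, 0, 0], "rot": [0, 0, 0], "claw": 4},
  ],
)

```text
t: 4.05
tool_pos: [0.466, 0.1076, 0.0309]
tcp_rot: [[-0.982, 0.189, 0.002], [0.189, 0.982, -0.0], [-0.002, 0.0, -1.0]]
wrist_force: [0.5, -0.5, -0.1]
grip_width: 0.0401
finger_force: 0.0
```

```bash
cat >>h.py <<'E'
def near(name,n="side"):
    g=cam(n); crop(g,280,165,410,265,6,name)
E
python3 -c "
from h import *
st(); near('s2.png')"
```

```text
t 4.05 TCP board mm [-89.  -10.9] z 30.9 yawerr 0.0 F fwd/lat/up [ 0.62 -0.34 -0.05] w 0.0401
```

View pics/s2.png

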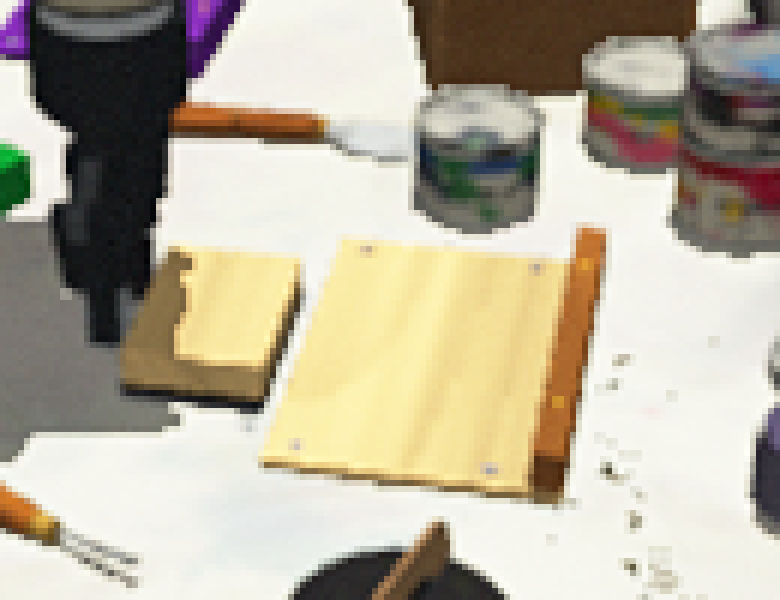

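The block is now square to the board, its far edge at (300,260)–(265,368), with a gap of about 8 mm. I close it gently.

Call:
apply_moves(
  moves=[
    {"dp": [-0.2, 0, 0], "rot": [0, 0, 0], "claw": 4},
    {"dp": [-0.2, 0, 0], "rot": [0, 0, 0], "claw": 4},
    {"dp": [-0.1, 0, 0], "rot": [0, 0, 0], "claw": 4},
  ],
)

```text
t: 4.4
tool_pos: [0.4691, 0.1068, 0.0308]
tcp_rot: [[-0.982, 0.189, -0.002], [0.189, 0.982, 0.0], [0.001, -0.0, -1.0]]
wrist_force: [-1.3, 1.1, 1.9]
grip_width: 0.0398
finger_force: 1.0
```

Call:
apply_moves(
  moves=[
    {"dp": [-0.1, 0, 0], "rot": [0, 0, 0], "claw": 4},
    {"dp": [-0.1, 0, 0], "rot": [0, 0, 0], "claw": 4},
  ],
)

```text
t: 4.6
tool_pos: [0.4712, 0.1064, 0.0308]
tcp_rot: [[-0.982, 0.189, -0.001], [0.189, 0.982, 0.0], [0.001, -0.0, -1.0]]
wrist_force: [-2.1, -0.1, 1.3]
grip_width: 0.0397
finger_force: 1.0
```

Call:
apply_moves(
  moves=[
    {"dp": [-0.1, 0, 0], "rot": [0, 0, 0], "claw": 4},
  ],
)

```text
t: 4.7
tool_pos: [0.4725, 0.1062, 0.0308]
tcp_rot: [[-0.982, 0.189, -0.0], [0.189, 0.982, 0.0], [0.0, -0.0, -1.0]]
wrist_force: [-2.3, 0.0, 0.5]
grip_width: 0.0401
finger_force: 0.9
```

Call:
apply_moves(
  moves=[
    {"dp": [-0.1, 0, 0], "rot": [0, 0, 0], "claw": 4},
  ],
)

```text
t: 4.8
tool_pos: [0.4737, 0.106, 0.0308]
tcp_rot: [[-0.982, 0.189, -0.0], [0.189, 0.982, -0.0], [0.0, -0.0, -1.0]]
wrist_force: [-2.7, 0.5, 1.3]
grip_width: 0.0402
finger_force: 0.9
```

Call:
apply_moves(
  moves=[
    {"dp": [-0.1, 0, 0], "rot": [0, 0, 0], "claw": 4},
  ],
)

```text
t: 4.9
tool_pos: [0.4739, 0.106, 0.0308]
tcp_rot: [[-0.982, 0.189, -0.002], [0.189, 0.982, 0.0], [0.002, -0.0, -1.0]]
wrist_force: [-4.2, 1.8, 3.5]
grip_width: 0.0397
finger_force: 2.2
```

Call:
apply_moves(
  moves=[
    {"dp": [-0.05, 0, 0], "rot": [0, 0, 0], "claw": 4},
  ],
)

```text
t: 5.0
tool_pos: [0.4738, 0.106, 0.0308]
tcp_rot: [[-0.982, 0.189, -0.003], [0.189, 0.982, 0.0], [0.003, -0.0, -1.0]]
wrist_force: [-4.9, 2.2, 4.2]
grip_width: 0.04
finger_force: 2.6
```

Contact is made, with the block against the step: TCP 81 mm before the edge, as predicted (70 + 11). I press to about 10 N and begin the arc.

Call:
apply_moves(
  moves=[
    {"dp": [-0.1, 0, 0], "rot": [0, 0, 0], "claw": 4},
    {"dp": [-0.1, 0, 0], "rot": [0, 0, 0], "claw": 4},
  ],
)

```text
t: 5.2
tool_pos: [0.4739, 0.1059, 0.0307]
tcp_rot: [[-0.982, 0.189, -0.007], [0.189, 0.982, 0.001], [0.007, -0.001, -1.0]]
wrist_force: [-7.7, 4.0, 6.3]
grip_width: 0.04
finger_force: 4.2
```

Call:
apply_moves(
  moves=[
    {"dp": [-0.05, 0, -0.33], "rot": [0, 0, 0], "claw": 4},
  ],
)

```text
t: 5.3
tool_pos: [0.4747, 0.1058, 0.0336]
tcp_rot: [[-0.982, 0.189, -0.006], [0.189, 0.982, 0.001], [0.006, -0.001, -1.0]]
wrist_force: [-4.9, 3.3, -0.1]
grip_width: 0.0405
finger_force: 2.9
```

Call:
apply_moves(
  moves=[
    {"dp": [-0.05, 0, -0.33], "rot": [0, 0, 0], "claw": 4},
  ],
)

```text
t: 5.4
tool_pos: [0.4755, 0.1057, 0.0369]
tcp_rot: [[-0.982, 0.189, -0.006], [0.189, 0.982, 0.001], [0.006, -0.0, -1.0]]
wrist_force: [-4.4, 3.0, 0.9]
grip_width: 0.0402
finger_force: 2.7
```

```bash
python3 -c "
from h import *
st(); near('s3.png')"
```

```text
t 5.4 TCP board mm [-79.3 -11. ] z 36.9 yawerr -0.0 F fwd/lat/up [-4.91  2.08  0.88] w 0.0402
```

View pics/s3.png

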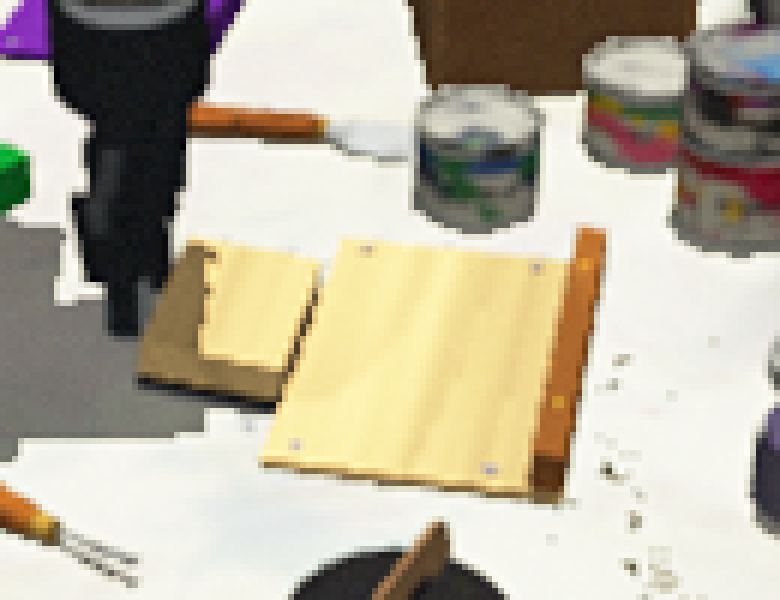

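The block is up against the step, with its near bottom corner at crop (138,383). I compare that corner with predictions to estimate the tilt.

```bash
cat >>h.py <<'E'
def blk(th,bx,bz,by): # block section point relative to pivot -> world
    x=bx*np.cos(th)+bz*np.sin(th); z=-bx*np.sin(th)+bz*np.cos(th)
    p=EM+x/1000*xb+by/1000*yb; return [p[0],p[1],.007+z/1000]
E
python3 -c "
from h import *
g=cam('side')
for th in (0,.05,.1,.15):
  print(th,[np.round((proj(g,blk(th,*c))-[279.5,164.5])*6) for c in ((-70,-7,-61),(-70,21,-61),(-70,21,39),(0,-7,-61))])
st()"
```

```text
0 [array([139., 407.]), array([136., 359.]), array([186., 251.]), array([281., 424.])]
0.05 [array([138., 401.]), array([138., 353.]), array([188., 245.]), array([280., 424.])]
0.1 [array([137., 395.]), array([141., 348.]), array([190., 240.]), array([279., 423.])]
0.15 [array([137., 389.]), array([143., 342.]), array([193., 234.]), array([279., 423.])]
t 5.5 TCP board mm [-79.2 -11. ] z 37.2 yawerr -0.0 F fwd/lat/up [-5.33  1.23  1.09] w 0.0402
```

Call:
apply_moves(
  moves=[
    {"dp": [-0.15, 0, 0], "rot": [0, 0, 0], "claw": 4},
  ],
)

```text
t: 5.6
tool_pos: [0.4756, 0.1056, 0.0369]
tcp_rot: [[-0.982, 0.189, -0.009], [0.189, 0.982, 0.001], [0.009, -0.001, -1.0]]
wrist_force: [-8.2, 5.6, 1.9]
grip_width: 0.0399
finger_force: 4.5
```

The tilt comes out at about 0.07, so the block is following. I continue the arc.

Call:
apply_moves(
  moves=[
    {"dp": [-0.07, 0, -0.33], "rot": [0, 0, 0], "claw": 4},
    {"dp": [-0.09, 0, -0.32], "rot": [0, 0, 0], "claw": 4},
  ],
)

```text
t: 5.8
tool_pos: [0.4774, 0.1053, 0.0433]
tcp_rot: [[-0.982, 0.189, -0.008], [0.189, 0.982, 0.001], [0.008, -0.001, -1.0]]
wrist_force: [-5.8, 4.1, 2.3]
grip_width: 0.0399
finger_force: 3.6
```

Call:
apply_moves(
  moves=[
    {"dp": [-0.11, 0, -0.32], "rot": [0, 0, 0], "claw": 4},
    {"dp": [-0.13, 0, -0.31], "rot": [0, 0, 0], "claw": 4},
  ],
)

```text
t: 6.0
tool_pos: [0.48, 0.1049, 0.0497]
tcp_rot: [[-0.982, 0.189, -0.008], [0.189, 0.982, 0.001], [0.008, -0.001, -1.0]]
wrist_force: [-6.9, 3.7, 2.0]
grip_width: 0.0396
finger_force: 3.7
```

```bash
cat >>h.py <<'E'
def tilt():
    s=st(); g=cam('side'); crop(g,280,165,410,265,6,'t%d.png'%round(s['t']*100))
    hsv=cv2.cvtColor(g["image"],cv2.COLOR_RGB2HSV); np.set_printoptions(suppress=True)
    m=cv2.inRange(hsv,(10,55,50),(35,255,255)); m[:,:285]=0; m[:,330:]=0; m[:185]=0;m[250:]=0
    return g,m
E
python3 -c "
from h import *
tilt()"; ls pics
```

```text
t 6.0 TCP board mm [-74.8 -11. ] z 49.7 yawerr -0.0 F fwd/lat/up [-7.49  2.29  2.  ] w 0.0396
s2.png
s3.png
sc1.png
scene0.png
side0.png
side1.png
t600.png
w1.png
```

Force and geometry agree: the tip sits 24.5 mm above and 63.8 mm behind the edge, a tilt of about 0.28. I continue.

Call:
apply_moves(
  moves=[
    {"dp": [-0.14, 0, -0.3], "rot": [0, 0, 0], "claw": 4},
    {"dp": [-0.16, 0, -0.3], "rot": [0, 0, 0], "claw": 4},
    {"dp": [-0.17, 0, -0.29], "rot": [0, 0, 0], "claw": 4},
  ],
)

```text
t: 6.35
tool_pos: [0.4847, 0.104, 0.0588]
tcp_rot: [[-0.982, 0.189, -0.007], [0.189, 0.982, 0.001], [0.007, -0.0, -1.0]]
wrist_force: [-7.2, 3.5, 3.4]
grip_width: 0.0399
finger_force: 4.0
```

Call:
apply_moves(
  moves=[
    {"dp": [-0.19, 0, -0.28], "rot": [0, 0, 0], "claw": 4},
    {"dp": [-0.2, 0, -0.26], "rot": [0, 0, 0], "claw": 4},
  ],
)

```text
t: 6.55
tool_pos: [0.4886, 0.1032, 0.0643]
tcp_rot: [[-0.982, 0.189, -0.007], [0.189, 0.982, 0.001], [0.007, -0.0, -1.0]]
wrist_force: [-7.0, 3.2, 4.1]
grip_width: 0.0397
finger_force: 4.5
```

```bash
python3 -c "
from h import *
g,m=tilt()
for c in cv2.findContours(m,0,2)[0]:
  if cv2.contourArea(c)>60: print(cv2.boundingRect(c))
for th in (.4,.5,.6): print(th,[np.round(proj(g,blk(th,*c))) for c in ((-70,21,-56),(-70,21,44),(-70,-7,-56))])
"
```

```text
t 6.55 TCP board mm [-66.  -10.9] z 64.3 yawerr -0.0 F fwd/lat/up [-7.49  1.81  4.14] w 0.0397
(306, 198, 24, 46)
0.4 [array([307., 216.]), array([315., 199.]), array([304., 224.])]
0.5 [array([309., 215.]), array([317., 197.]), array([304., 222.])]
0.6 [array([310., 214.]), array([318., 196.]), array([305., 220.])]
```

Call:
apply_moves(
  moves=[
    {"dp": [-0.2, 0, -0.26], "rot": [0, 0, 0], "claw": 4},
    {"dp": [-0.21, 0, -0.25], "rot": [0, 0, 0], "claw": 4},
    {"dp": [-0.22, 0, -0.24], "rot": [0, 0, 0], "claw": 4},
    {"dp": [-0.23, 0, -0.23], "rot": [0, 0, 0], "claw": 4},
  ],
)

```text
t: 7.0
tool_pos: [0.4977, 0.1015, 0.0744]
tcp_rot: [[-0.982, 0.189, -0.006], [0.189, 0.982, 0.001], [0.006, -0.0, -1.0]]
wrist_force: [-6.3, 2.7, 6.1]
grip_width: 0.0402
finger_force: 4.8
```

Call:
apply_moves(
  moves=[
    {"dp": [-0.24, 0, -0.22], "rot": [0, 0, 0], "claw": 4},
    {"dp": [-0.25, 0, -0.21], "rot": [0, 0, 0], "claw": 4},
    {"dp": [-0.26, 0, -0.2], "rot": [0, 0, 0], "claw": 4},
  ],
)

```text
t: 7.3
tool_pos: [0.5058, 0.0999, 0.081]
tcp_rot: [[-0.982, 0.189, -0.004], [0.189, 0.982, 0.001], [0.004, -0.0, -1.0]]
wrist_force: [-5.8, 2.1, 8.8]
grip_width: 0.0399
finger_force: 5.0
```

```bash
python3 -c "
from h import *
st()"
```

```text
t 7.3 TCP board mm [-48.5 -11. ] z 81.0 yawerr -0.0 F fwd/lat/up [-6.11  0.98  8.84] w 0.0399
```

Call:
apply_moves(
  moves=[
    {"dp": [-0.26, 0, -0.2], "rot": [0, 0, 0], "claw": 4},
    {"dp": [-0.27, 0, -0.19], "rot": [0, 0, 0], "claw": 4},
    {"dp": [-0.28, 0, -0.17], "rot": [0, 0, 0], "claw": 4},
  ],
)

```text
t: 7.6
tool_pos: [0.5155, 0.0981, 0.0869]
tcp_rot: [[-0.982, 0.189, -0.0], [0.189, 0.982, 0.0], [0.0, 0.0, -1.0]]
wrist_force: [-3.7, 0.0, 7.4]
grip_width: 0.0399
finger_force: 3.9
```

Call:
apply_moves(
  moves=[
    {"dp": [-0.29, 0, -0.15], "rot": [0, 0, 0], "claw": 4},
    {"dp": [-0.3, 0, -0.14], "rot": [0, 0, 0], "claw": 4},
  ],
)

```text
t: 7.8
tool_pos: [0.5223, 0.0967, 0.09]
tcp_rot: [[-0.982, 0.189, 0.002], [0.189, 0.982, -0.0], [-0.002, 0.0, -1.0]]
wrist_force: [-2.1, 0.9, 5.7]
grip_width: 0.04
finger_force: 3.2
```

```bash
python3 -c "
from h import *
st()"
```

```text
t 7.8 TCP board mm [-31.7 -10.9] z 90.0 yawerr -0.0 F fwd/lat/up [-2.25  0.53  5.74] w 0.04
```

Call:
apply_moves(
  moves=[
    {"dp": [-0.31, 0, -0.11], "rot": [0, 0, 0], "claw": 4},
    {"dp": [-0.32, 0, -0.09], "rot": [0, 0, 0], "claw": 4},
    {"dp": [-0.32, 0, -0.06], "rot": [0, 0, 0], "claw": 4},
  ],
)

```text
t: 8.1
tool_pos: [0.5327, 0.0947, 0.0929]
tcp_rot: [[-0.982, 0.189, 0.004], [0.189, 0.982, -0.001], [-0.004, 0.0, -1.0]]
wrist_force: [-1.8, -0.8, 7.7]
grip_width: 0.0399
finger_force: 4.0
```

Call:
apply_moves(
  moves=[
    {"dp": [-0.3, 0, -0.05], "rot": [0, 0, 0], "claw": 4},
  ],
)

```text
t: 8.2
tool_pos: [0.5361, 0.094, 0.0935]
tcp_rot: [[-0.982, 0.189, 0.005], [0.189, 0.982, -0.001], [-0.005, 0.0, -1.0]]
wrist_force: [-1.3, -0.3, 6.8]
grip_width: 0.04
finger_force: 3.7
```

```bash
python3 -c "
from h import *
st()"
```

```text
t 8.2 TCP board mm [-17.7 -11. ] z 93.5 yawerr 0.0 F fwd/lat/up [-1.19 -0.56  6.79] w 0.04
```

Call:
apply_moves(
  moves=[
    {"dp": [-0.3, 0, -0.04], "rot": [0, 0, 0], "claw": 4},
    {"dp": [-0.2, 0, -0.04], "rot": [0, 0, 0], "claw": 4},
  ],
)

```text
t: 8.4
tool_pos: [0.5416, 0.0929, 0.0943]
tcp_rot: [[-0.982, 0.189, 0.007], [0.189, 0.982, -0.001], [-0.007, 0.0, -1.0]]
wrist_force: [-0.7, -0.4, 5.2]
grip_width: 0.0397
finger_force: 2.2
```

Call:
apply_moves(
  moves=[
    {"dp": [-0.2, 0, -0.04], "rot": [0, 0, 0], "claw": 4},
    {"dp": [-0.2, 0, -0.04], "rot": [0, 0, 0], "claw": 4},
  ],
)

```text
t: 8.6
tool_pos: [0.5443, 0.0924, 0.0945]
tcp_rot: [[-0.982, 0.189, 0.003], [0.189, 0.982, -0.0], [-0.003, 0.0, -1.0]]
wrist_force: [-1.7, -1.2, 3.9]
grip_width: 0.0399
finger_force: 2.2
```

```bash
python3 -c "
from h import *
tilt()"
```

```text
t 8.6 TCP board mm [ -9.3 -11.1] z 94.5 yawerr 0.0 F fwd/lat/up [-1.49 -1.5   3.9 ] w 0.0399
```

Tilt is about 1.51, which is standing. I lift off and look.

Call:
apply_moves(
  moves=[
    {"dp": [0, 0, -0.3], "rot": [0, 0, 0], "claw": 4},
    {"dp": [0, 0, -1], "rot": [0, 0, 0], "claw": 4},
    {"dp": [0, 0, -1], "rot": [0, 0, 0], "claw": 4},
  ],
)

```text
t: 8.95
tool_pos: [0.5421, 0.0929, 0.117]
tcp_rot: [[-0.982, 0.189, -0.001], [0.189, 0.982, 0.0], [0.001, -0.0, -1.0]]
wrist_force: [0.1, 0.0, -0.0]
grip_width: 0.04
finger_force: 0.0
```

```bash
python3 -c "
from h import *
tilt()"; ls pics
```

```text
t 8.95 TCP board mm [-11.6 -11. ] z 117.0 yawerr 0.0 F fwd/lat/up [ 0.11  0.04 -0.02] w 0.04
s2.png
s3.png
sc1.png
scene0.png
side0.png
side1.png
t600.png
t655.png
t860.png
t895.png
w1.png
```

View pics/t895.png

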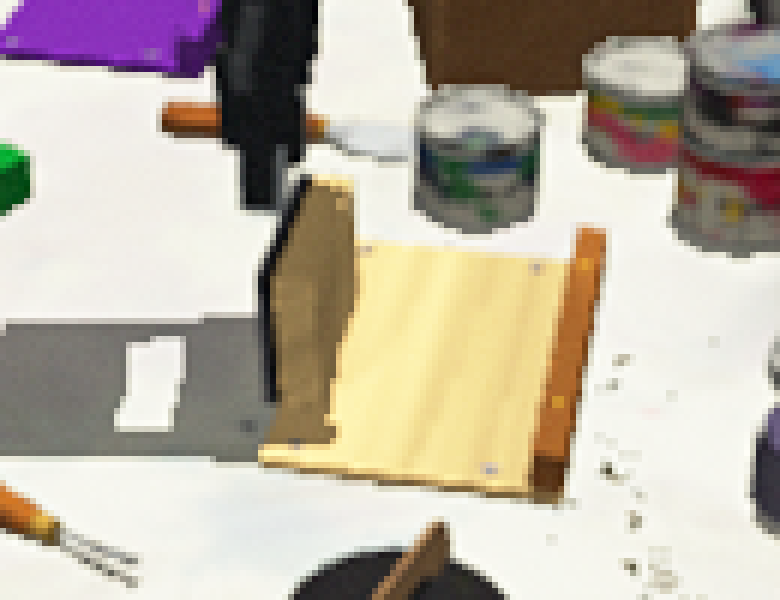

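The block is standing on the edge, its carved (dark) face toward the robot at crop x≈265–300. I go behind it and push it over near the top.

Call:
apply_moves(
  moves=[
    {"dp": [2.2, 0, 0], "rot": [0, 0, 0], "claw": 4},
    {"dp": [0, 0, 2], "rot": [0, 0, 0], "claw": 4},
    {"dp": [0, 0, 1.8], "rot": [0, 0, 0], "claw": 4},
    {"dp": [0, 0, 0], "rot": [0, 0, 0], "claw": 4},
  ],
)

```text
t: 9.4
tool_pos: [0.5196, 0.097, 0.0776]
tcp_rot: [[-0.982, 0.189, -0.004], [0.189, 0.982, 0.0], [0.004, -0.001, -1.0]]
wrist_force: [0.1, 0.4, 1.0]
grip_width: 0.0396
finger_force: 0.0
```

Call:
apply_moves(
  moves=[
    {"dp": [-0.5, 0, 0], "rot": [0, 0, 0], "claw": 4},
    {"dp": [-0.4, 0, 0], "rot": [0, 0, 0], "claw": 4},
    {"dp": [-0.3, 0, 0], "rot": [0, 0, 0], "claw": 4},
    {"dp": [-0.3, 0, 0], "rot": [0, 0, 0], "claw": 4},
    {"dp": [-0.3, 0, 0], "rot": [0, 0, 0], "claw": 4},
    {"dp": [-0.3, 0, 0], "rot": [0, 0, 0], "claw": 4},
  ],
)

```text
t: 10.0
tool_pos: [0.5418, 0.0929, 0.079]
tcp_rot: [[-0.982, 0.189, -0.0], [0.189, 0.982, -0.0], [0.0, -0.0, -1.0]]
wrist_force: [-0.1, 0.1, 0.2]
grip_width: 0.0399
finger_force: 0.2
```

```bash
python3 -c "
from h import *
st()"
```

```text
t 10.0 TCP board mm [-11.8 -11. ] z 79.0 yawerr 0.0 F fwd/lat/up [-0.1  0.1  0.2] w 0.0399
```

Call:
apply_moves(
  moves=[
    {"dp": [-0.3, 0, 0], "rot": [0, 0, 0], "claw": 4},
    {"dp": [-0.3, 0, 0], "rot": [0, 0, 0], "claw": 4},
    {"dp": [-0.3, 0, 0], "rot": [0, 0, 0], "claw": 4},
    {"dp": [-0.3, 0, 0], "rot": [0, 0, 0], "claw": 4},
    {"dp": [-0.3, 0, 0], "rot": [0, 0, 0], "claw": 4},
    {"dp": [-0.3, 0, 0], "rot": [0, 0, 0], "claw": 4},
    {"dp": [-0.3, 0, 0], "rot": [0, 0, 0], "claw": 4},
    {"dp": [0, 0, 0], "rot": [0, 0, 0], "claw": 4},
  ],
)

```text
t: 10.8
tool_pos: [0.5629, 0.0889, 0.0788]
tcp_rot: [[-0.982, 0.189, 0.001], [0.189, 0.982, -0.0], [-0.001, 0.0, -1.0]]
wrist_force: [-1.0, 0.2, -0.1]
grip_width: 0.04
finger_force: 0.0
```

```bash
python3 -c "
from h import *
g,m=tilt()
hsv=cv2.cvtColor(g['image'],cv2.COLOR_RGB2HSV)
m=cv2.inRange(hsv,(0,0,0),(180,255,75));m[:,:322]=0;m[:,376:]=0;m[:205]=0;m[245:]=0
cs=[c for c in cv2.findContours(m,0,2)[0] if cv2.contourArea(c)>100]
for c in cs: print(cv2.contourArea(c),[tb(ray(g,p,.035)).tolist() for p in cv2.approxPolyDP(c,2.5,True)[:,0]])
"
```

```text
t 10.8 TCP board mm [  9.7 -11. ] z 78.8 yawerr 0.0 F fwd/lat/up [-1.07  0.03 -0.06] w 0.04
187.5 [[26.4, 30.1], [25.2, -61.2], [90.0, -63.3], [43.5, -52.6], [84.7, -44.6], [82.9, 35.3], [59.5, 30.8], [81.3, 1.7], [56.5, -45.0], [39.3, -27.8], [50.5, -25.6], [34.0, 3.4], [52.0, 1.5], [37.9, 15.3], [52.8, 35.2]]
```

The block has fallen carved face up at about x 24–92, y −61 to 37 in the board frame. I drop behind it and push to the fence.

Call:
apply_moves(
  moves=[
    {"dp": [1.5, 0, 0], "rot": [0, 0, 0], "claw": 4},
    {"dp": [0, 0, 2], "rot": [0, 0, 0], "claw": 4},
    {"dp": [0, 0, 2], "rot": [0, 0, 0], "claw": 4},
    {"dp": [0, -0.1, 0.45], "rot": [0, 0, 0], "claw": 4},
    {"dp": [0, 0, 0], "rot": [0, 0, 0], "claw": 4},
    {"dp": [-0.5, 0, 0], "rot": [0, 0, 0], "claw": 4},
    {"dp": [-0.5, 0, 0], "rot": [0, 0, 0], "claw": 4},
  ],
)

```text
t: 11.55
tool_pos: [0.5583, 0.0889, 0.0352]
tcp_rot: [[-0.982, 0.189, 0.002], [0.189, 0.982, -0.0], [-0.002, 0.0, -1.0]]
wrist_force: [0.3, -0.1, -0.5]
grip_width: 0.0401
finger_force: 0.0
```

Call:
apply_moves(
  moves=[
    {"dp": [-0.5, 0, 0], "rot": [0, 0, 0], "claw": 4},
    {"dp": [-0.5, 0, 0], "rot": [0, 0, 0], "claw": 4},
    {"dp": [-0.5, 0, 0], "rot": [0, 0, 0], "claw": 4},
    {"dp": [-0.5, 0, 0], "rot": [0, 0, 0], "claw": 4},
    {"dp": [-0.5, 0, 0], "rot": [0, 0, 0], "claw": 4},
    {"dp": [-0.4, 0, 0], "rot": [0, 0, 0], "claw": 4},
    {"dp": [-0.3, 0, 0], "rot": [0, 0, 0], "claw": 4},
  ],
)

```text
t: 12.25
tool_pos: [0.5889, 0.0828, 0.0343]
tcp_rot: [[-0.982, 0.189, -0.0], [0.189, 0.982, -0.0], [0.0, -0.0, -1.0]]
wrist_force: [-2.4, 0.3, 1.2]
grip_width: 0.0399
finger_force: 0.9
```

```bash
python3 -c "
from h import *
st()"
```

```text
t 12.25 TCP board mm [ 36.3 -12. ] z 34.3 yawerr 0.0 F fwd/lat/up [-2.44 -0.15  1.15] w 0.0399
```

About 7 mm to go, so I take small steps until the fence resists.

Call:
apply_moves(
  moves=[
    {"dp": [-0.2, 0, 0], "rot": [0, 0, 0], "claw": 4},
    {"dp": [-0.2, 0, 0], "rot": [0, 0, 0], "claw": 4},
    {"dp": [-0.1, 0, 0], "rot": [0, 0, 0], "claw": 4},
  ],
)

```text
t: 12.55
tool_pos: [0.5939, 0.0819, 0.0342]
tcp_rot: [[-0.982, 0.189, 0.001], [0.189, 0.982, -0.0], [-0.001, 0.0, -1.0]]
wrist_force: [-1.0, 0.6, 0.6]
grip_width: 0.0399
finger_force: 0.6
```

Call:
apply_moves(
  moves=[
    {"dp": [-0.1, 0, 0], "rot": [0, 0, 0], "claw": 4},
    {"dp": [-0.1, 0, 0], "rot": [0, 0, 0], "claw": 4},
  ],
)

```text
t: 12.75
tool_pos: [0.5954, 0.0816, 0.0342]
tcp_rot: [[-0.982, 0.189, -0.0], [0.189, 0.982, 0.0], [0.0, -0.0, -1.0]]
wrist_force: [-2.5, 0.5, 0.5]
grip_width: 0.0398
finger_force: 1.9
```

Call:
apply_moves(
  moves=[
    {"dp": [-0.1, 0, 0], "rot": [0, 0, 0], "claw": 4},
    {"dp": [-0.1, 0, 0], "rot": [0, 0, 0], "claw": 4},
  ],
)

```text
t: 12.95
tool_pos: [0.5954, 0.0816, 0.0342]
tcp_rot: [[-0.982, 0.189, -0.005], [0.189, 0.982, 0.001], [0.005, -0.0, -1.0]]
wrist_force: [-6.8, 0.8, 5.6]
grip_width: 0.0401
finger_force: 3.3
```

```bash
python3 -c "
from h import *
st()"
```

```text
t 12.95 TCP board mm [ 43. -12.] z 34.2 yawerr 0.0 F fwd/lat/up [-6.78 -0.52  5.61] w 0.0401
```

It stops at 43.0 mm, exactly the predicted flush position. I press a little more to square it, back off and lift away.

Call:
apply_moves(
  moves=[
    {"dp": [-0.15, 0, 0], "rot": [0, 0, 0], "claw": 4},
    {"dp": [-0.15, 0, 0], "rot": [0, 0, 0], "claw": 4},
    {"dp": [0, 0, 0], "rot": [0, 0, 0], "claw": 4},
  ],
)

```text
t: 13.25
tool_pos: [0.5955, 0.0816, 0.0341]
tcp_rot: [[-0.982, 0.189, -0.011], [0.189, 0.982, 0.001], [0.011, -0.001, -1.0]]
wrist_force: [-9.8, 2.4, 8.1]
grip_width: 0.0398
finger_force: 4.9
```

Call:
apply_moves(
  moves=[
    {"dp": [0.5, 0, 0], "rot": [0, 0, 0], "claw": 4},
    {"dp": [1, 0, 0], "rot": [0, 0, 0], "claw": 4},
    {"dp": [2, 0, 0], "rot": [0, 0, 0], "claw": 4},
    {"dp": [2, 0, -2], "rot": [0, 0, 0], "claw": 4},
    {"dp": [3, 0, -4], "rot": [0, 0, 0], "claw": 4},
    {"dp": [3, 0, -4], "rot": [0, 0, 0], "claw": 4},
    {"dp": [2, 0, -4], "rot": [0, 0, 0], "claw": 4},
    {"dp": [0, 0, -4], "rot": [0, 0, 0], "claw": 4},
    {"dp": [0, 0, 0], "rot": [0, 0, 0], "claw": 4},
  ],
)

```text
t: 14.15
tool_pos: [0.4712, 0.1063, 0.2195]
tcp_rot: [[-0.982, 0.188, 0.014], [0.188, 0.982, -0.0], [-0.014, 0.002, -1.0]]
wrist_force: [0.6, -0.8, 0.3]
grip_width: 0.0398
finger_force: 0.0
```

```bash
python3 -c "
from h import *
st(); g=cam('side'); crop(g,280,165,410,265,6,'fin.png')
print([np.round((proj(g,list(EM+x*xb+y*yb)+[z])-[279.5,164.5])*6) for x,y,z in ((.054,-.062,.035),(.054,.038,.035),(.124,.038,.035),(.124,-.062,.035))])"
```

```text
t 14.15 TCP board mm [-83.7 -11.2] z 219.5 yawerr 0.001 F fwd/lat/up [ 0.71 -0.64  0.25] w 0.0398
[array([394., 377.]), array([426., 264.]), array([567., 279.]), array([545., 394.])]
```

View pics/fin.png

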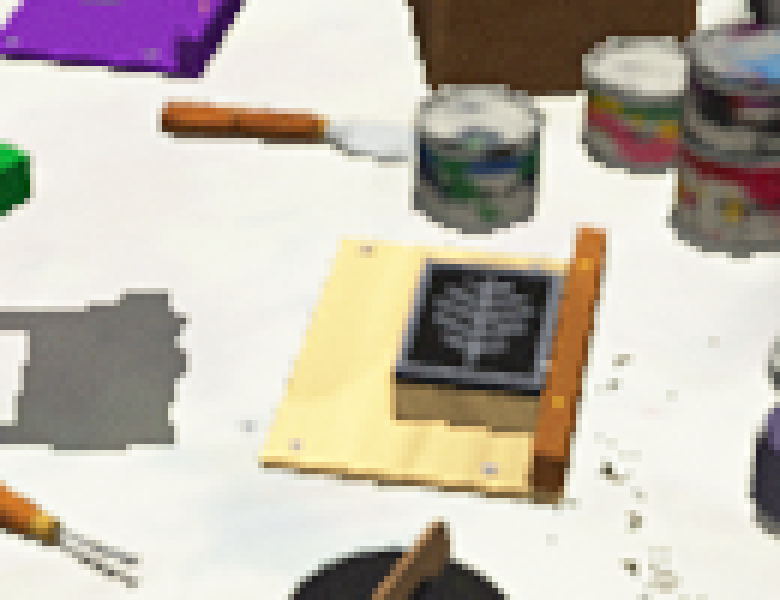

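The block lies carved face up, square and flush to the fence: its near edge at (394,375)–(426,262) matches the prediction. The neighbours have not moved.

```bash
python3 -c "
from rig import sign_off
print(sign_off())"
```

```text
the job is handed in; nothing more can be done
None
```

The block was pushed against the board's edge, flipped carved face up onto the board, and set square and flush against the fence; the arm is clear of it, the tin, baren, gouge and scraper are where they were, and I handed the job in at about 14 s.

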